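# Find the heavy side of a blower wheel and hold it down

## Robot

A 6-joint arm with a two-finger parallel gripper is mounted at the origin on a cart in front of the work surface, level with it; the furniture and walls round the work are solid. World frame = base frame: x ahead of the robot, y to its left, z up, the work surface at z = 0. Lengths are in m, angles in rad, forces in N, time in s.
With the tool pointing down it reaches from about 0.4 to 0.925 m from the base axis. Payload 12.5 kg.
Tool frame: the origin (TCP) lies on the centre line of the jaws, within the pads' length; the fingertips stand 19 mm ahead of it and the grasp point (between the pads) is the TCP (ctrl.tip_reach is the y of the fingertips in the tool frame, in m); y points along the fingers, x is the direction in which the jaws open and shut, and the axes are right-handed (so a half turn about y gives the same grasp; the last joint's range is limited). The gripper opens to 95 mm and grips with 3 to 60 N. Pads are 20 mm wide; open, the fingers measure 119 mm over their backs; the gripper's body (75 mm by 180 mm) begins 59 mm behind the grasp point.
Start: joints at [-1.28, 0.491, 1.559, -0, 1.092, -0.106], TCP at [0.242, -0.576, 0.234] pointing down, gripper open.
Joint ranges: [-3.1, 3.1], [-0.84, 2.19], [0.05, 2.79], [-1.13, 4.28], [0.06, 2.93], [-2.69, 2.69]. Speed limits (rad/s): [2.22, 2.22, 2.79, 3.14, 3.14, 3.14].

## Interface

Orientations are given as a rotation vector (axis times angle).
In Python, from station import ctrl, vision, job, models gives the robot as it stands.
- The arm moves only by the tool drive_tool, never from a script. Its argument "moves" is a list that holds one entry, the list of rows, each a list of 4 numbers: the shift along the tool's x, y, z in m, then the turn about the tool's y in degrees. A call has 1 to 5 rows; each row shifts and turns the commanded pose from where the row before left it, along the tool's axes as they then stand; what a row does not reach is not made up. A row lasts 1/8 s, in which the tool goes at most 62.5 mm and 10.7 degrees, less where a joint would pass 70% of its speed; a pose out of reach is approached as far as the arm can. A call with a gripper value outside its range is refused whole. "fingers" is the closure, from -1 (fully open) to 1 (shut), set as the call begins (left out, the last holds). The fingers move at their own pace and stop on an object; "newtons" is the grip in N (left out, the last holds). Time passes only in rows, so rows that do not move let the fingers close. It gives the time, the measured TCP pose, the force and the opening at its end, in the units of the state.
- ctrl.state(): the state, without advancing time (a new reading comes with each control period).
- vision.capture(name): name is "scene" or "side" or "wrist"; returns the picture (384x512x3 uint8, red, green, blue); there is no depth.
- vision.camera_model(name): a dict with "intrinsics" (3x3 intrinsics, pixels), "R" (3x3) and "t" (3): a world point X has camera coordinates R X + t; the wrist camera has in their place "hand_eye" (4x4, takes a point from camera to tool coordinates, whose origin is the TCP and whose axes are the tool frame's). Camera axes: x right, y down, z forward; pixel columns grow to the right and rows downward; lengths in m; the calibration is good to about 2 mm. A picture is of the moment at which its call begins: read the wrist's pose just before it. camera_model takes no time and is no camera call.
- job.job_done(): hands the job in, once; it reports no verdict.
Trained networks look in the newest picture that a camera, given by its name, has taken for a name from the list of things; names that differ only in an ending like _2 or _b are one class to them, and where a whole thing is asked for, a point or a joint stands for the part that bears it (a point fixed in the world has none). Each returns a list of dicts, best first, with "score" (0 to 1); they miss things now and then, are a little off and sometimes report something else, mostly with a low value. They report only what shows in the picture. A call takes as long as a camera call.
- models.outline_of(query, camera): "pixels" (384x512 bool, what is visible of it) and "rect" ([left, top, right, bottom] in pixels, round what is visible of it).
The state is a dict: "time": time; "q": joint angles; "qd": joint speeds; "joint_efforts": joint torques, N m; "position": TCP position; "tcp_rot": TCP orientation; "ft_force": force on the tool from outside, world axes, zero at the start; "moment": the same for the moment, N m; "gripper_width": opening from 0.0 (shut) to 1.0 (fully open).
Only numpy, scipy, OpenCV 4.12 (cv2) and the standard library are available. Lean on these libraries where they do the work, as an engineer would, in place of code of your own. Each camera call takes 0.05 s, during which the arm holds its last target.

## Task

The small blower wheel on the test motor has a heavy side that cannot be seen. Turn the wheel by hand, a quarter turn or so away from how it stood, and find the heavy side from the way it pulls and rolls back (the bearings drag, so it stops short; try it from both sides), then turn the heavy side straight down and hold the wheel still there so that I can mark the spot: finish while still gripping the wheel. Leave the other things on the bench where they are.

Things in the scene. Friction and masses are not known exactly. Their poses are not given: they have to be found in the camera images.
- blower_stand: Motor test stand, does not shift: grey base 150 x 120 mm (x -33 to +117 mm, top at 13 mm), behind the wheel an aluminium upright 44 mm wide and a dark motor 42 mm thick. Origin on the bench right under the middle of the wheel; x runs along the wheel's axis from its open front back to the motor, z up. Upright and motor begin at x = 37 mm and rise to at most 24 mm above the axis.
- wheel_centre (a point): Middle of the grey blower wheel, on its level axis, 95 mm above the bench. The wheel is a drum 130 mm in diameter and 38 mm wide (19 mm to either side of this point): full back plate, vanes in a band 47 to 65 mm from the axis, flat front ring, open inlet with hub. Its rim is alike all round; over the upper half it can be pinched across its width.
- blower_wheel (a joint): Wheel angle, rad, no stops; grows clockwise seen from the open front (top moves to the stand's -y); 0 with the clip on top. It does not tell the heavy side, which differs every time. Unbalance 0.03 to 0.08 N m, bearing drag 0.017: let go, the wheel rolls heavy side down but stops within 2 s, 10 to 32 degrees short, equally from either side; near the bottom or top it stays as left. It may roll in the first second.
- wheel_clip (a point): Small bright steel clip, 9 x 11 mm, left from an earlier balancing, on the wheel's front ring, 50 mm from the axis; the only mark on the wheel. It turns with the wheel and does not show the heavy side.
- rack_post (a point): Point 350 mm up the dark front post, 35 mm square, of the tall rack to the left of the work; the post runs from the floor to 0.97 m above the bench. Keep the arm clear of it when the hand leans that way.
- monitor_edge (a point): Middle of the lower front edge of the black monitor that hangs behind the work: 540 mm wide, 340 mm high from here up, turned about 12 degrees, so that its left end lies about 55 mm nearer to the robot than this point. Keep the arm clear of it.
- marker: Felt marker, 132 mm long, 13 mm thick, lying on the bench; leave it. Origin at the middle of its underside.
- parts_dish: Round steel dish with screws, 67 mm wide, 16 mm high; leave it. Origin at the middle of its underside.
- side_cutter: Side cutter with red grips, 125 mm long, lying; leave it. Origin at the middle of its underside.

How it is judged:
By the outcome, as a careful person would: the job done as asked, in the order asked, and still so for the second after the job is handed in, while the arm keeps its last pose, push and grip.
It also fails if it takes over 54 s, if anything falls off the work surface, if the arm or the gripper's body presses on something with over 40 N, if the wrist force passes 120 N, or if a joint passes its speed limit or range.

## Working session

There is one attempt and no reset: what is moved stays moved. The work goes in short steps, Python scripts to look and compute and a tool call to move; the robot and the scene stay as the last step left them, time stands still between calls to the robot, and variables do not carry over. Pictures are saved under pics/ and viewed, and the job is handed in when it is done.

Besides the shell and the picture viewer there is one more tool, called after ">>>" as name(argument=value, ...) on one line, values as JSON. drive_tool: Moves the arm, as the interface text tells. Its arguments: {"type":"object","properties":{"moves":{"type":"array","items":{"type":"array","items":{"type":"array","items":{"type":"number"}}}},"fingers":{"type":"number"},"newtons":{"type":"number"}},"required":["moves"]}

```bash
ls; mkdir -p pics; python3 - <<'E'
from station import ctrl, vision, job, models
import cv2,numpy as np
np.set_printoptions(precision=4,suppress=True)
s=ctrl.state();print(s)
for n in ["scene","side","wrist"]:
    im=vision.capture(n);cv2.imwrite(f"pics/a_{n}.png",im[:,:,::-1]);print(n,vision.camera_model(n))
    for q in ["blower_stand","blower_wheel","wheel_clip","rack_post","monitor_edge","wheel_centre"]:
        try:
            r=models.outline_of(q,n)
            print(n,q,[(round(d["score"],2),d["rect"]) for d in r[:2]])
        except Exception as e: print(q,e)
print(ctrl.state()["time"])
E
```

```text
pics
{'time': 0.0, 'q': array([-1.2796,  0.4916,  1.5594,  0.    ,  1.0917, -0.1056]), 'qd': array([ 0.0005, -0.0015,  0.0019,  0.0003, -0.0001, -0.0009]), 'joint_efforts': array([  0.0012, -61.2643, -25.818 ,   0.0694,   0.0482,  -0.0001]), 'position': array([ 0.2415, -0.5762,  0.2331]), 'tcp_rot': array([-1.3705,  0.9127, -0.9114]), 'ft_force': array([ 0.1668, -0.0563,  0.7982]), 'moment': array([0.0171, 0.0407, 0.0168]), 'gripper_width': 0.9997540747223275}
scene {'intrinsics': array([[353.2807,   0.    , 256.1955],
       [  0.    , 353.2807, 188.7175],
       [  0.    ,   0.    ,   1.    ]]), 'R': array([[-0.4517, -0.8921,  0.0058],
       [-0.6495,  0.3244, -0.6876],
       [ 0.6116, -0.3144, -0.726 ]]), 't': array([0.3376, 0.5192, 0.9291])}
scene blower_stand [(0.97, [256.3, 205.7, 295.2, 251.7])]
scene blower_wheel [(0.59, [259.6, 210.2, 302.3, 245.6])]
scene wheel_clip [(0.82, [259.2, 212.8, 302.0, 244.7])]
rack_post it knows: blower_stand, blower_wheel, marker, parts_dish, side_cutter, wheel_centre, wheel_clip
monitor_edge it knows: blower_stand, blower_wheel, marker, parts
[... 780 characters left out ...]
lip
side wheel_centre [(0.65, [213.0, 205.7, 242.0, 250.8])]
wrist {'intrinsics': array([[273.536 ,   0.    , 256.7646],
       [  0.    , 273.536 , 195.6461],
       [  0.    ,   0.    ,   1.    ]]), 'hand_eye': array([[ 1.    ,  0.0006, -0.0001, -0.0006],
       [ 0.0003, -0.2972,  0.9548, -0.1508],
       [ 0.0006, -0.9548, -0.2972,  0.0844],
       [ 0.    ,  0.    ,  0.    ,  1.    ]])}
wrist blower_stand []
wrist blower_wheel []
wrist wheel_clip []
rack_post it knows: blower_stand, blower_wheel, marker, parts_dish, side_cutter, wheel_centre, wheel_clip
monitor_edge it knows: blower_stand, blower_wheel, marker, parts_dish, side_cutter, wheel_centre, wheel_clip
wrist wheel_centre []
0.75
```

View pics/a_scene.png

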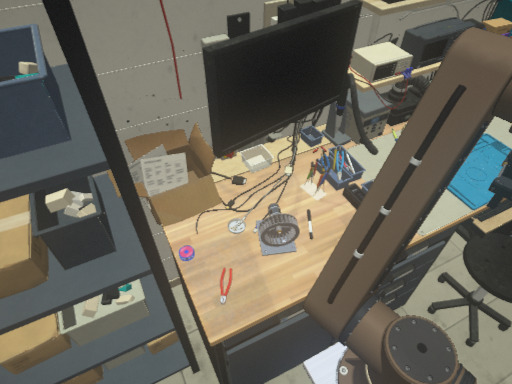

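View pics/a_side.png

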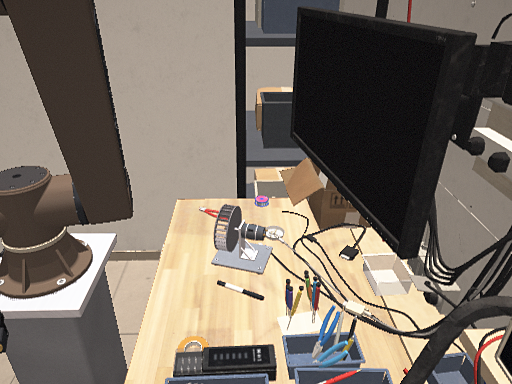

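View pics/a_wrist.png

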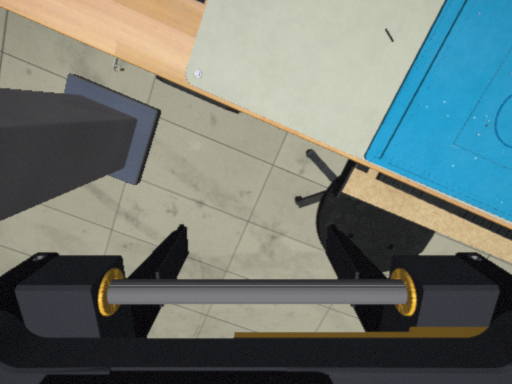

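```bash
python3 - <<'E'
import cv2
a=cv2.imread("pics/a_scene.png")[180:280,220:340];b=cv2.imread("pics/a_side.png")[180:300,180:300]
cv2.imwrite("pics/a_sc_z.png",cv2.resize(a,None,fx=6,fy=6,interpolation=cv2.INTER_CUBIC))
cv2.imwrite("pics/a_si_z.png",cv2.resize(b,None,fx=5,fy=5,interpolation=cv2.INTER_CUBIC))
E
```

```text
(no output)
```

View pics/a_sc_z.png

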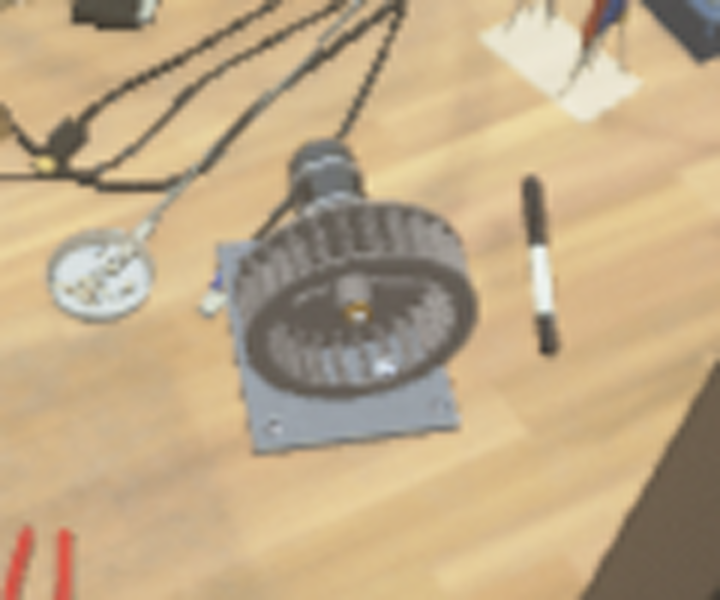

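View pics/a_si_z.png

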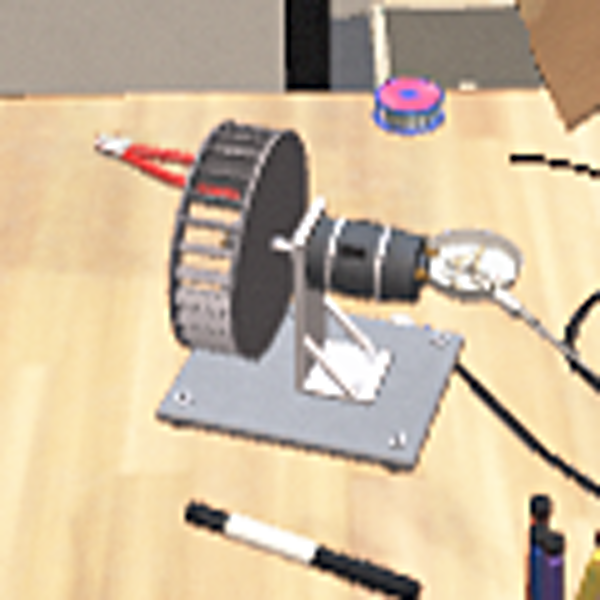

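```bash
cat > h.py <<'E'
import numpy as np,cv2
from scipy.optimize import least_squares
from scipy.spatial.transform import Rotation as Ro
np.set_printoptions(precision=4,suppress=True)
CAM={'scene':(np.array([[353.2807,0,256.1955],[0,353.2807,188.7175],[0,0,1]]),np.array([[-0.4517,-0.8921,0.0058],[-0.6495,0.3244,-0.6876],[0.6116,-0.3144,-0.726]]),np.array([0.3376,0.5192,0.9291])),
'side':(np.array([[378.0319,0,250.4004],[0,378.0319,184.2172],[0,0,1]]),np.array([[0.9996,-0.0292,0.0042],[-0.01,-0.4668,-0.8843],[0.0278,0.8839,-0.4668]]),np.array([-0.571,0.228,1.0525]))}
HE=np.array([[1,0.0006,-0.0001,-0.0006],[0.0003,-0.2972,0.9548,-0.1508],[0.0006,-0.9548,-0.2972,0.0844],[0,0,0,1]])
KW=np.array([[273.536,0,256.7646],[0,273.536,195.6461],[0,0,1]])
def proj(c,P):
    K,R,t=c;P=np.atleast_2d(P);q=(P@R.T+t)@K.T
    return q[:,:2]/q[:,2:]
def wcam(s):
    R=Ro.from_rotvec(s['tcp_rot']).as_matrix();T=np.eye(4);T[:3,:3]=R;T[:3,3]=s['position']
    C=np.linalg.inv(T@HE);return (KW,C[:3,:3],C[:3,3])
def S2W(p,P):
    x,y,a=p;P=np.atleast_2d(P)
    return np.c_[x+P[:,0]*np.cos(a)-P[:,1]*np.sin(a),y+P[:,0]*np.sin(a)+P[:,1]*np.cos(a),P[:,2]]
def circ(x,r,n=60):
    t=np.linspace(0,2*np.pi,n);return np.c_[x+0*t,r*np.sin(t),.095+r*np.cos(t)]
base=np.array([[-.033,.06,.013],[-.033,-.06,.013],[.117,-.06,.013],[.117,.06,.013]])
def draw(im,c,p,z,off):
    def pl(P,col,cl=True):
        q=((proj(c,S2W(p,P))-off+.5)*z-.5).round().astype(int);cv2.polylines(im,[q],cl,col,1)
    pl(base,(0,255,0));b=base.copy();b[:,2]=0;pl(b,(0,128,0))
    pl(circ(-.019,.065),(0,0,255));pl(circ(.019,.065),(255,0,0));pl(circ(-.019,.047),(0,255,255))
    return im
E
python3 - <<'E'
from h import *
obs=[('scene',[-.033,.06,.0],(262.5,255)),('scene',[-.033,-.06,.0],(296.1,250.8)),('scene',[-.033+.15,.06,.013],(256.5,220.5)),
('side',[-.033,-.06,.006],(211.9,262)),('side',[.117,-.06,.006],(262,272.8)),('side',[.117,.06,.013],(272.4,246.6))]
f=lambda p:np.ravel([proj(CAM[c],S2W(p,P))[0]-uv for c,P,uv in obs])
r=least_squares(f,[.6,.1,-.2]);print(r.x,f(r.x).reshape(-1,2))
for n,off,z,w in [('scene',(220,180),6,(120,100)),('side',(180,180),5,(120,120))]:
    im=cv2.imread(f"pics/a_{n}.png")[off[1]:off[1]+w[1],off[0]:off[0]+w[0]]
    im=cv2.resize(im,None,fx=z,fy=z,interpolation=cv2.INTER_CUBIC)
    cv2.imwrite(f"pics/fit_{n}.png",draw(im,CAM[n],r.x,z,np.array(off)))
E
```

```text
[ 0.5106  0.0383 -0.3213] [[-0.9206  1.3668]
 [-0.0138  1.2754]
 [-1.3028 -0.8684]
 [-1.1267  1.7152]
 [ 0.6748  1.5664]
 [ 0.9107 -0.419 ]]
```

View pics/fit_scene.png

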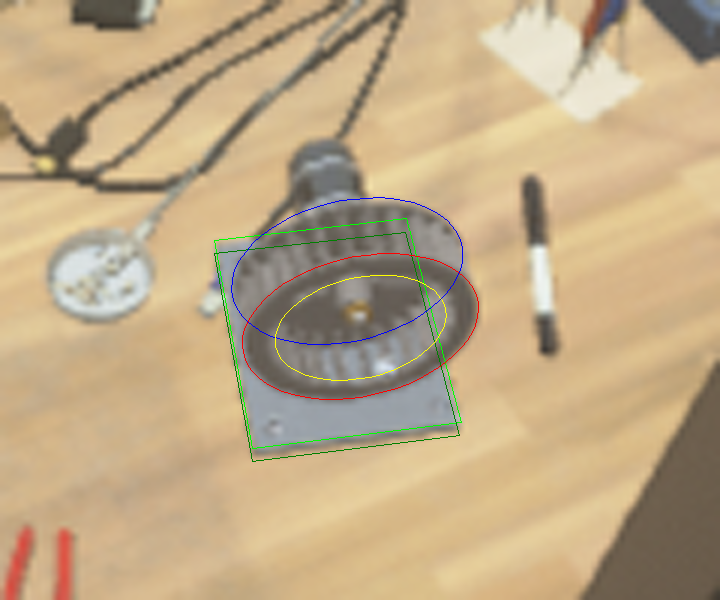

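View pics/fit_side.png

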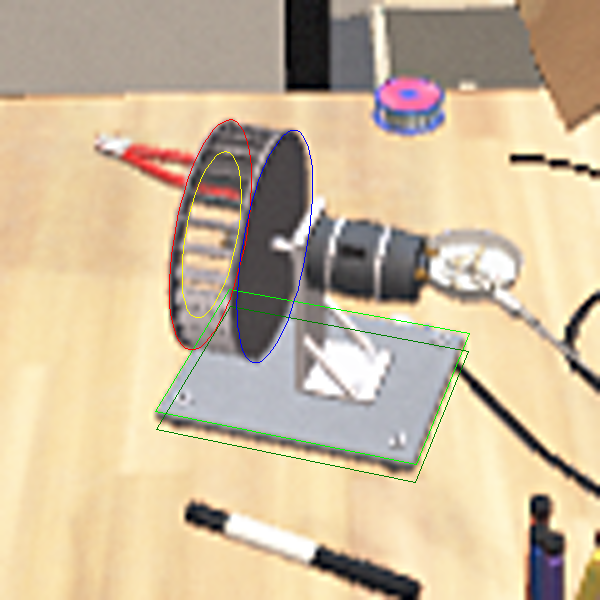

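```bash
cat >> h.py <<'E'
def stand():
    obs=[('scene',[-.033,.06,.013],(262.3,254.3)),('scene',[-.033,-.06,.013],(296.0,250.2)),('scene',[.117,.06,.013],(256.5,220.5)),
    ('side',[-.033,-.06,.013],(211.9,261.7)),('side',[.117,-.06,.013],(262,272)),('side',[.117,.06,.013],(272.4,246.6)),('scene',[-.019,.065,.095],(260.3,236)),('scene',[-.019,-.065,.095],(299.6,230.5))]
    f=lambda p:np.ravel([proj(CAM[c],S2W(p,P))[0]-uv for c,P,uv in obs[:6]])
    r=least_squares(f,[.6,.1,-.2]);return r.x,f(r.x)
def rel(s,p,tgt,flip=0):
    """tool-frame shift to stand-frame target tgt; turn deg about tool y to align x with stand x"""
    R=Ro.from_rotvec(s['tcp_rot']).as_matrix();d=S2W(p,[tgt])[0]-s['position']
    sx=np.array([np.cos(p[2]),np.sin(p[2]),0])*(-1 if flip else 1)
    l=R.T@sx;ang=np.degrees(np.arctan2(-l[2],l[0]))
    loc=R.T@(s['position']*0);Rp=Ro.from_euler('z',-p[2]).as_matrix()
    o=S2W(p,[[0,0,0]])[0]
    return R.T@d,ang,Rp@(s['position']-o)
E
python3 - <<'E'
from h import *
from station import ctrl
p,r=stand();print(p,r.reshape(-1,2))
s=ctrl.state();print(Ro.from_rotvec(s['tcp_rot']).as_matrix())
print(rel(s,p,[0,0,.26]),rel(s,p,[0,0,.26],1))
E
```

```text
[ 0.5096  0.0379 -0.322 ] [[-0.4366  0.1049]
 [ 0.6553 -0.0799]
 [-1.0741 -0.7416]
 [-1.5896  0.1255]
 [ 0.3688  0.4698]
 [ 0.6192 -0.3144]]
[[ 0.3865  0.      0.9223]
 [-0.9223 -0.0001  0.3865]
 [ 0.0001 -1.     -0.    ]]
(array([-0.463 , -0.0264,  0.4847]), np.float64(-48.81250012317742), array([-0.0599, -0.6676,  0.2337])) (array([-0.463 , -0.0264,  0.4847]), np.float64(131.18749987682259), array([-0.0599, -0.6676,  0.2337]))
```

>>> drive_tool(moves=[[[-0.038, -0.002, 0.04, 0], [-0.038, -0.002, 0.04, 0], [-0.038, -0.002, 0.04, 0], [-0.038, -0.002, 0.04, 0], [-0.038, -0.002, 0.04, 0]]], fingers=-1)

```text
time: 1.38
position: [0.3531, -0.3223, 0.2439]
tcp_rot: [-1.371, 0.912, -0.913]
ft_force: [1.6, 0.1, 0.8]
gripper_width: 0.999
```

>>> drive_tool(moves=[[[-0.038, -0.002, 0.04, 0], [-0.038, -0.002, 0.04, 0], [-0.038, -0.002, 0.04, 0], [-0.038, -0.002, 0.04, 0], [-0.038, -0.002, 0.04, 0]]])

```text
time: 2.0
position: [0.4642, -0.0696, 0.254]
tcp_rot: [-1.371, 0.911, -0.913]
ft_force: [0.1, -0.9, 0.2]
gripper_width: 0.998
```

>>> drive_tool(moves=[[[0, 0, 0, -10], [0, 0, 0, -10], [0, 0, 0, -10], [0, 0, 0, -10], [0, 0, 0, -8.8]]])

```text
time: 2.62
position: [0.4636, -0.0713, 0.2537]
tcp_rot: [-1.557, 0.249, -0.249]
ft_force: [-0.2, 0.5, -0.1]
gripper_width: 1.006
```

```bash
python3 - <<'E'
from h import *
from station import ctrl,vision
p,r=stand()
s=ctrl.state();print(s['time'],s['q'],s['ft_force'],rel(s,p,[0,0,.26]))
for n in ["scene","wrist"]:
    im=vision.capture(n)[:,:,::-1].copy();cv2.imwrite(f"pics/b_{n}.png",im)
im=cv2.imread("pics/b_scene.png")[180:280,220:340]
cv2.imwrite("pics/b_sz.png",cv2.resize(im,None,fx=6,fy=6,interpolation=cv2.INTER_CUBIC))
im=cv2.imread("pics/b_wrist.png")
cv2.imwrite("pics/b_wf.png",draw(im,wcam(s),p,1,np.zeros(2)))
E
```

```text
2.625 [-0.2936  0.2455  1.8992 -0.0001  0.9967  0.0233] [-0.2193  0.5355 -0.1021] (array([ 0.0097, -0.0063,  0.1182]), np.float64(0.29584444651890696), array([-0.0091, -0.1182,  0.2537]))
```

View pics/b_scene.png

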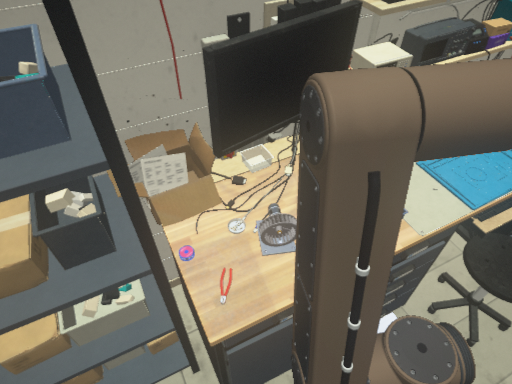

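View pics/b_sz.png

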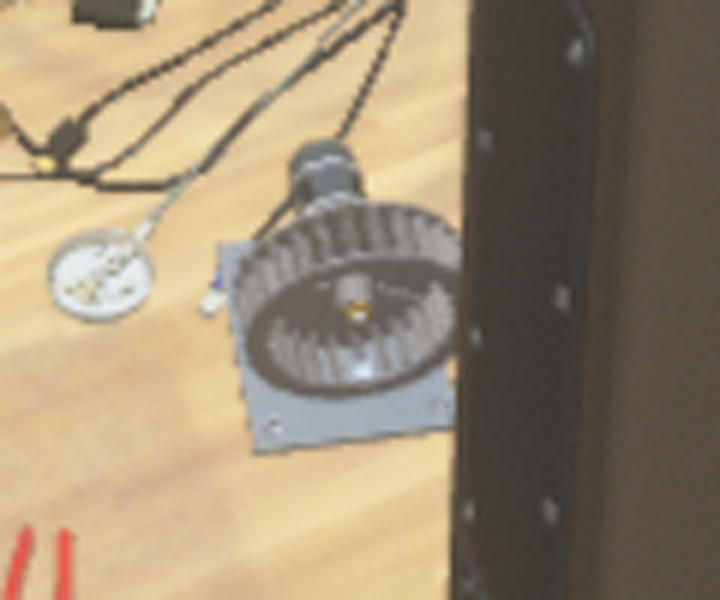

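View pics/b_wf.png

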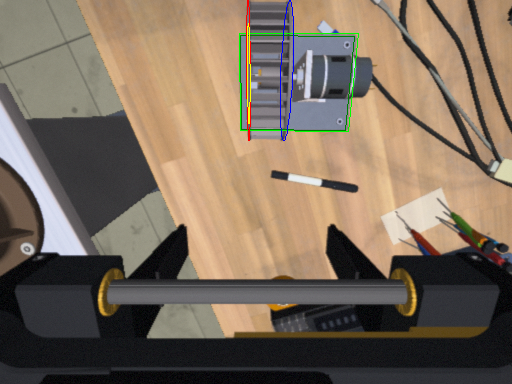

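>>> drive_tool(moves=[[[0.005, 0, 0.038, 0.3], [0.0047, 0, 0.038, 0], [0, 0.04, 0, 0], [0, 0, 0, 0]]])

```text
time: 3.22
position: [0.4961, -0.002, 0.212]
tcp_rot: [-1.555, 0.262, -0.255]
ft_force: [-0.1, 0.0, -0.0]
gripper_width: 0.997
```

```bash
python3 - <<'E'
from h import *
from station import ctrl,vision
p,r=stand()
s=ctrl.state();print(s['time'],s['q'],s['ft_force'],rel(s,p,[0,-.042,.1304]))
for n in ["wrist"]:
    im=vision.capture(n)[:,:,::-1].copy();cv2.imwrite(f"pics/c_{n}.png",im)
cv2.imwrite("pics/c_wf.png",draw(im,wcam(s),p,1,np.zeros(2)))
E
```

```text
3.225 [-0.1373  0.3372  1.8921 -0.0001  0.9167  0.1926] [-0.1197  0.0488 -0.0155] (array([0.0006, 0.0816, 0.0003]), np.float64(-0.44773779994621427), array([-0.0002, -0.0422,  0.212 ]))
```

View pics/c_wf.png

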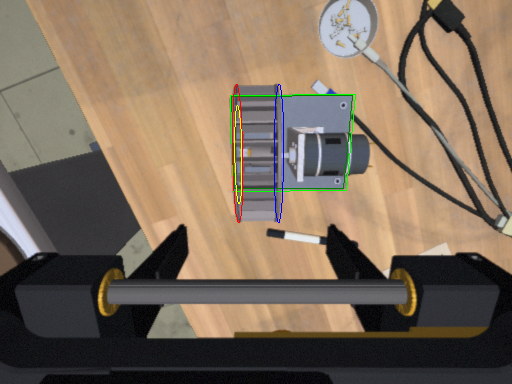

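>>> drive_tool(moves=[[[0.001, 0.03, 0, 0], [0, 0.03, 0, 0], [0, 0.022, 0, 0]]])

```text
time: 3.65
position: [0.4986, -0.0034, 0.1321]
tcp_rot: [-1.555, 0.258, -0.26]
ft_force: [0.6, 0.1, -0.1]
gripper_width: 1.001
```

>>> drive_tool(moves=[[[0, 0, 0, 0], [0, 0, 0, 0], [0, 0, 0, 0], [0, 0, 0, 0], [0, 0, 0, 0]]], fingers=1, newtons=15)

```text
time: 4.28
position: [0.4981, -0.0028, 0.1319]
tcp_rot: [-1.556, 0.257, -0.257]
ft_force: [0.3, 0.1, 0.1]
gripper_width: 0.532
```

```bash
python3 - <<'E'
from h import *
from station import ctrl,vision
p,r=stand()
s=ctrl.state();print(s['time'],s['ft_force'],s['gripper_width'],rel(s,p,[0,.045,.1304]))
im=vision.capture("wrist")[:,:,::-1].copy();cv2.imwrite("pics/d_w.png",im)
im=vision.capture("side")[150:270,180:320,::-1].copy();cv2.imwrite("pics/d_s.png",cv2.resize(im,None,fx=5,fy=5,interpolation=cv2.INTER_CUBIC))
E
```

```text
4.275 [0.3122 0.1473 0.1088] 0.5315951751810865 (array([-0.0024,  0.0015,  0.0873]), np.float64(-0.3151023021732601), array([ 0.002 , -0.0423,  0.1319]))
```

View pics/d_w.png

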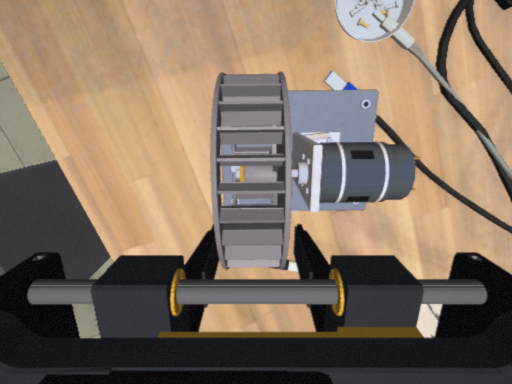

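View pics/d_s.png

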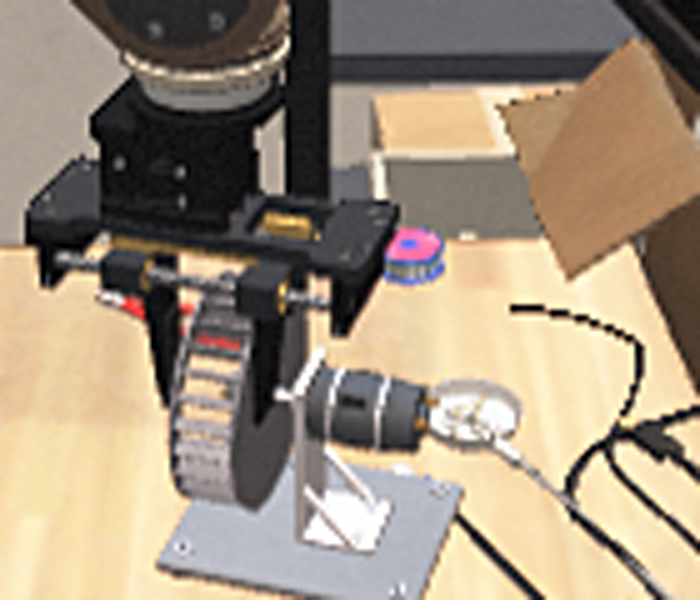

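>>> drive_tool(moves=[[[-0.002, 0, 0, 0], [0, 0, 0, 0], [0, 0, 0, 0]]])

```text
time: 4.75
position: [0.496, -0.0021, 0.1316]
tcp_rot: [-1.556, 0.257, -0.256]
ft_force: [-1.9, -0.7, 1.9]
gripper_width: 0.401
```

```bash
python3 - <<'E'
from h import *
from station import ctrl,vision
p,r=stand()
s=ctrl.state();print(s['time'],s['ft_force'],s['moment'],s['gripper_width'],rel(s,p,[0,.045,.1304]))
a=np.radians(np.arange(50,-61,-10));print(np.c_[np.diff(-.055*np.sin(a)),-np.diff(.055*np.cos(a))])
E
```

```text
4.75 [-1.9264 -0.6857  1.9318] [-0.16    0.2525  0.2078] 0.4013069538728011 (array([-0.0001,  0.0012,  0.0873]), np.float64(-0.30047810455569224), array([-0.0003, -0.0423,  0.1316]))
[[ 0.0068 -0.0068]
 [ 0.0079 -0.0055]
 [ 0.0087 -0.0041]
 [ 0.0093 -0.0025]
 [ 0.0096 -0.0008]
 [ 0.0096  0.0008]
 [ 0.0093  0.0025]
 [ 0.0087  0.0041]
 [ 0.0079  0.0055]
 [ 0.0068  0.0068]
 [ 0.0055  0.0079]]
```

>>> drive_tool(moves=[[[0, -0.0068, 0.0068, 0], [0, -0.0056, 0.008, 0], [0, -0.0042, 0.0088, 0], [0, -0.0025, 0.0095, 0], [0, -0.0008, 0.0098, 0]]])

```text
time: 5.38
position: [0.5095, 0.0391, 0.1516]
tcp_rot: [-1.556, 0.258, -0.256]
ft_force: [-5.6, -2.2, -5.2]
gripper_width: 0.399
```

>>> drive_tool(moves=[[[0, 0.0008, 0.0098, 0], [0, 0.0025, 0.0095, 0], [0, 0.0042, 0.0088, 0], [0, 0.0056, 0.008, 0], [0, 0.0068, 0.0068, 0]]])

```text
time: 6.0
position: [0.5231, 0.0802, 0.132]
tcp_rot: [-1.555, 0.258, -0.256]
ft_force: [-8.5, 0.6, 4.6]
gripper_width: 0.4
```

```bash
python3 - <<'E'
from h import *
from station import ctrl,vision
p,r=stand()
s=ctrl.state();print(s['time'],s['ft_force'],s['moment'],s['gripper_width'],rel(s,p,[0,.045,.1304]))
im=vision.capture("wrist")[:,:,::-1].copy();cv2.imwrite("pics/e_w.png",im)
im=vision.capture("scene")[:,:,::-1].copy();cv2.imwrite("pics/e_s.png",im)
E
```

```text
6.0 [-8.4687  0.6182  4.6154] [-0.0161  1.4597  0.2361] 0.39980414089804567 (array([0.0006, 0.0016, 0.0007]), np.float64(-0.29205727266296017), array([-0.0006,  0.0443,  0.132 ]))
```

View pics/e_w.png

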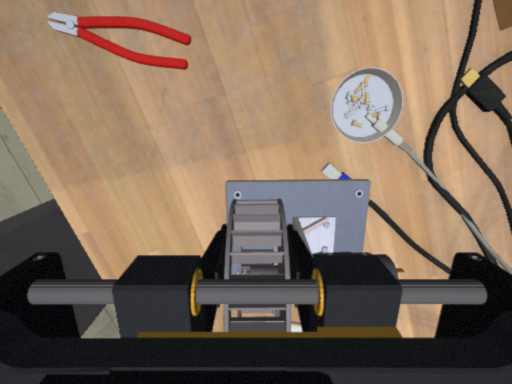

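View pics/e_s.png

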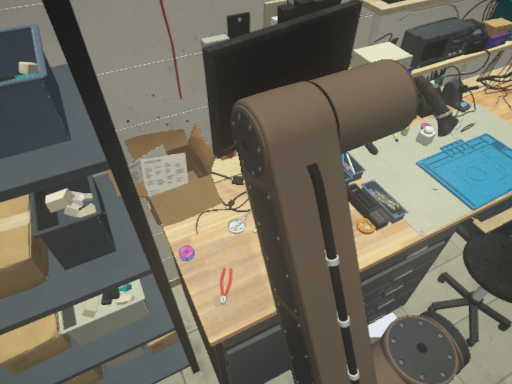

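>>> drive_tool(moves=[[[0, 0, 0, 0], [0, 0, 0, 0], [0, 0, 0, 0], [0, -0.035, 0, 0], [0, -0.037, 0, 0]]], fingers=-1)

```text
time: 6.72
position: [0.5238, 0.079, 0.2044]
tcp_rot: [-1.556, 0.258, -0.257]
ft_force: [0.1, 0.5, -0.5]
gripper_width: 0.865
```

>>> drive_tool(moves=[[[-0.045, 0, -0.037, 0], [-0.045, 0, -0.037, 0], [0, 0, 0, -10], [0, 0, 0, -10], [0, 0, 0, -10]]])

```text
time: 7.35
position: [0.4149, 0.0378, 0.2039]
tcp_rot: [-1.565, -0.159, 0.157]
ft_force: [0.3, 1.0, -0.6]
gripper_width: 1.0
```

>>> drive_tool(moves=[[[0, 0, 0, -10], [0, 0, 0, -10], [0, 0, 0, -10], [0, 0, 0, -10], [0, 0, 0, 0]]])

```text
time: 7.98
position: [0.4149, 0.0379, 0.2038]
tcp_rot: [-1.456, -0.697, 0.696]
ft_force: [-0.0, 0.7, 0.4]
gripper_width: 1.001
```

```bash
cat > look.py <<'E'
import sys
from h import *
from station import ctrl,vision
p,r=stand();k=sys.argv[1]
s=ctrl.state();print(s['time'],s['ft_force'],s['gripper_width'],s['q'],rel(s,p,[0,0,.0]))
im=vision.capture("wrist")[:,:,::-1].copy();cv2.imwrite(f"pics/{k}_w.png",im)
np.savez(f"{k}.npz",**{a:np.array(b) for a,b in s.items()})
cv2.imwrite(f"pics/{k}_f.png",draw(im.copy(),wcam(s),p,1,np.zeros(2)))
E
python3 look.py f
```

```text
7.975 [-0.0114  0.6805  0.3871] 1.0011516161499903 [-0.0676  0.2379  2.0778 -0.      0.8252 -0.9604] (array([ 0.0594,  0.2038, -0.0737]), np.float64(69.60175101901912), array([-0.0899, -0.03  ,  0.2038]))
```

View pics/f_w.png

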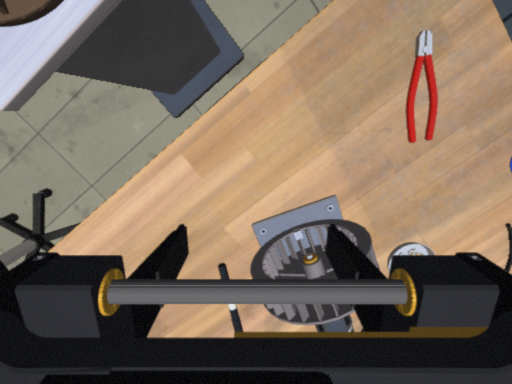

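View pics/f_f.png

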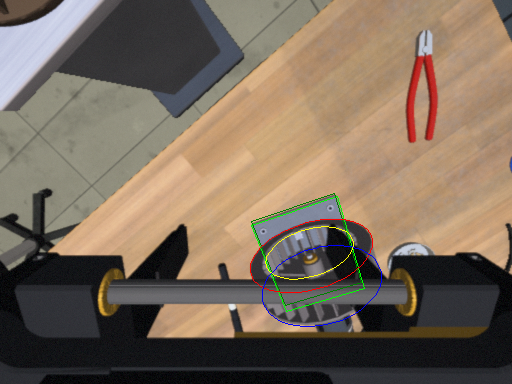

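```bash
python3 - <<'E'
import cv2
im=cv2.imread("pics/f_w.png")[205:305,235:385]
cv2.imwrite("pics/f_z.png",cv2.resize(im,None,fx=5,fy=5,interpolation=cv2.INTER_CUBIC))
E
```

```text
(no output)
```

View pics/f_z.png

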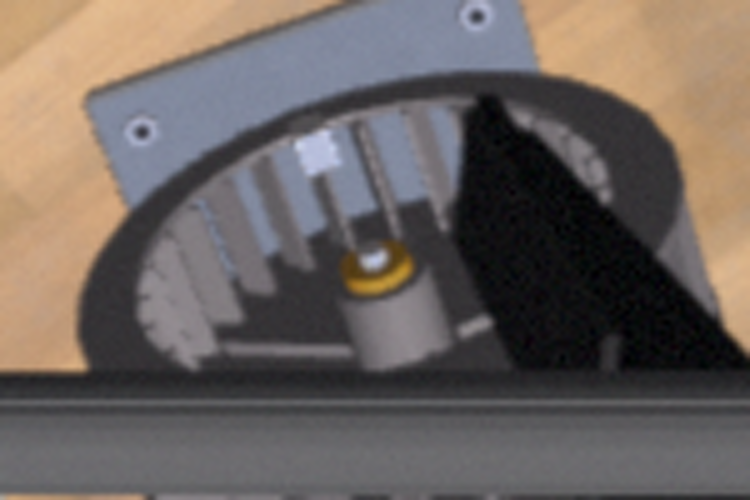

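```bash
cat >> h.py <<'E'
def clipang(k,uv,p,xs=(-.017,-.019,-.021)):
    s=dict(np.load(f"{k}.npz"));K,R,t=wcam(s);C=-R.T@t
    d=R.T@np.linalg.inv(K)@np.array([*uv,1]);Rp=Ro.from_euler('z',-p[2]).as_matrix();o=np.array([p[0],p[1],0])
    Cs=Rp@(C-o);ds=Rp@d
    for x in xs:
        q=Cs+ds*(x-Cs[0])/ds[0];y,z=q[1],q[2]-.095
        print(x,q,'r',np.hypot(y,z),'ang',np.degrees(np.arctan2(-y,z)))
E
python3 - <<'E'
from h import *
p,_=stand();clipang('f',(298.2,235.0),p);clipang('f',(298.2,236.0),p,[-.019]);clipang('f',(299.2,235.0),p,[-.019])
E
```

```text
-0.017 [-0.017  -0.0042  0.0531] r 0.04207192857332145 ang 174.23623406739193
-0.019 [-0.019  -0.0042  0.0571] r 0.038130614775233884 ang 173.6994807904784
-0.021 [-0.021  -0.0041  0.0611] r 0.034193418640361156 ang 173.03904915819945
-0.019 [-0.019  -0.0046  0.0596] r 0.03574144321302282 ang 172.67573685131168
-0.019 [-0.019  -0.0031  0.0579] r 0.03720701065700335 ang 175.2806328070487
```

```bash
python3 - <<'E'
from h import *
p,_=stand();s=dict(np.load("f.npz"))
im=cv2.imread("pics/f_w.png")[205:305,235:385]
im=cv2.resize(im,None,fx=5,fy=5,interpolation=cv2.INTER_CUBIC)
cv2.imwrite("pics/f_z2.png",draw(im,wcam(s),p,5,np.array([235,205])))
E
```

```text
(no output)
```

View pics/f_z2.png

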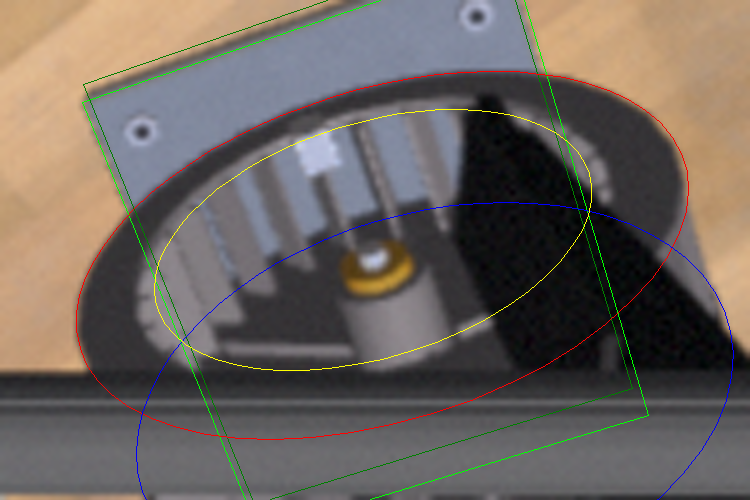

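>>> drive_tool(moves=[[[0, 0, 0, 10], [0, 0, 0, 10], [0, 0, 0, 10], [0, 0, 0, 10], [0, 0, 0, 10]]])

```text
time: 8.65
position: [0.4148, 0.038, 0.2037]
tcp_rot: [-1.571, -0.009, 0.009]
ft_force: [-0.1, 0.2, -0.0]
gripper_width: 1.001
```

>>> drive_tool(moves=[[[0, 0, 0, 10], [0, 0, 0, 9.7], [0.045, 0, 0.0375, 0], [0.045, 0, 0.0375, 0], [0, 0, 0, 0]]])

```text
time: 9.28
position: [0.5264, 0.0816, 0.203]
tcp_rot: [-1.555, 0.255, -0.256]
ft_force: [-1.0, -1.4, -0.4]
gripper_width: 1.002
```

```bash
python3 - <<'E'
from h import *
from station import ctrl
p,_=stand();s=ctrl.state();print(s['time'],rel(s,p,[0,.045,.1266]))
K,R,t=CAM['scene'];C=-R.T@t;Rp=Ro.from_euler('z',-p[2]).as_matrix();o=np.array([p[0],p[1],0])
for uv in [(284,240.5),(280.1,241.1)]:
    ds=Rp@R.T@np.linalg.inv(K)@np.array([*uv,1]);Cs=Rp@(C-o)
    q=Cs+ds*(-.013-Cs[0])/ds[0];print(q,np.degrees(np.arctan2(-q[1],q[2]-.095)))
clipang('f',(298.2,235.0),p,[-.013])
a=np.radians(np.arange(-55,56,10));print(np.c_[np.diff(-.056*np.sin(a)),-np.diff(.056*np.cos(a))])
E
```

```text
9.275 (array([-0.0021,  0.0764, -0.0018]), np.float64(-0.1859718153393568), array([0.0021, 0.0467, 0.203 ]))
[-0.013  -0.0178  0.0497] 158.5533165672067
[-0.013  -0.0045  0.0489] 174.40310750374243
-0.013 [-0.013  -0.0043  0.0452] r 0.04996301044891834 ang 175.05552539371632
[[-0.0063 -0.0075]
 [-0.0075 -0.0063]
 [-0.0085 -0.0049]
 [-0.0092 -0.0033]
 [-0.0096 -0.0017]
 [-0.0098 -0.    ]
 [-0.0096  0.0017]
 [-0.0092  0.0033]
 [-0.0085  0.0049]
 [-0.0075  0.0063]
 [-0.0063  0.0075]]
```

>>> drive_tool(moves=[[[-0.002, 0.038, -0.002, 0], [0, 0.038, 0, 0], [0, 0, 0, 0], [0, 0, 0, 0], [0, 0, 0, 0]]])

```text
time: 9.9
position: [0.5218, 0.0793, 0.1291]
tcp_rot: [-1.556, 0.252, -0.255]
ft_force: [1.0, -0.4, 0.2]
gripper_width: 0.999
```

>>> drive_tool(moves=[[[0, 0, 0, 0], [0, 0, 0, 0], [0, 0, 0, 0], [0, 0, 0, 0], [0, 0, 0, 0]]], fingers=1)

```text
time: 10.52
position: [0.5213, 0.0794, 0.1276]
tcp_rot: [-1.556, 0.253, -0.253]
ft_force: [0.4, 0.7, -0.2]
gripper_width: 0.531
```

>>> drive_tool(moves=[[[0, 0, 0, 0], [0, 0, 0, 0], [0, 0, 0, 0]]])

```text
time: 10.9
position: [0.5225, 0.079, 0.1277]
tcp_rot: [-1.556, 0.251, -0.255]
ft_force: [5.4, -3.0, -2.4]
gripper_width: 0.403
```

```bash
python3 look.py g
```

```text
10.9 [ 5.3691 -2.9601 -2.4197] 0.4028285323149766 [ 0.0252  0.4945  1.9074 -0.0009  0.7373  0.348 ] (array([ 0.0005,  0.1277, -0.043 ]), np.float64(-0.00116583739712366), array([-0.0008,  0.043 ,  0.1277]))
```

>>> drive_tool(moves=[[[0, -0.007, -0.0063, 0], [0, -0.0058, -0.0074, 0], [0, -0.0044, -0.0083, 0], [0, -0.0029, -0.0089, 0], [0, -0.0013, -0.0093, 0]]])

```text
time: 11.58
position: [0.5101, 0.041, 0.1494]
tcp_rot: [-1.555, 0.25, -0.256]
ft_force: [8.3, 1.0, -4.8]
gripper_width: 0.397
```

>>> drive_tool(moves=[[[0, 0.0003, -0.0094, 0], [0, 0.002, -0.0092, 0], [0, 0.0035, -0.0087, 0], [0, 0.005, -0.008, 0], [0, 0.0063, -0.007, 0]]])

```text
time: 12.2
position: [0.4968, 0.0006, 0.1327]
tcp_rot: [-1.556, 0.249, -0.257]
ft_force: [5.7, -0.7, 4.8]
gripper_width: 0.397
```

>>> drive_tool(moves=[[[0, 0.0074, -0.0058, 0], [0, 0, 0, 0]]])

```text
time: 12.45
position: [0.4948, -0.0053, 0.1248]
tcp_rot: [-1.557, 0.25, -0.256]
ft_force: [5.8, -5.1, -1.8]
gripper_width: 0.399
```

```bash
python3 look.py g2
```

```text
12.45 [ 5.8432 -5.0876 -1.8358] 0.3993011689050152 [-0.144   0.4615  1.9904 -0.001   0.686   0.1793] (array([-0.0001,  0.1248,  0.0457]), np.float64(-0.024528624784306532), array([-0.0003, -0.0457,  0.1248]))
```

>>> drive_tool(moves=[[[0, 0, 0, 0], [0, 0, 0, 0], [0, 0, 0, 0], [0, -0.038, 0, 0], [0, -0.041, 0, 0]]], fingers=-1)

```text
time: 13.12
position: [0.4929, -0.0043, 0.2041]
tcp_rot: [-1.556, 0.254, -0.252]
ft_force: [0.1, 0.1, 0.7]
gripper_width: 0.869
```

>>> drive_tool(moves=[[[-0.045, 0, 0.028, 0], [-0.045, 0, 0.028, 0], [0, 0, 0, -10], [0, 0, 0, -10], [0, 0, 0, -10]]])

```text
time: 13.75
position: [0.4255, 0.0775, 0.2036]
tcp_rot: [-1.565, -0.163, 0.163]
ft_force: [-0.1, 0.2, 0.6]
gripper_width: 1.001
```

>>> drive_tool(moves=[[[0, 0, 0, -10], [0, 0, 0, -10], [0, 0, 0, -10], [0, 0, 0, -10], [0, 0, 0, 0]]])

```text
time: 14.38
position: [0.4256, 0.0773, 0.2035]
tcp_rot: [-1.455, -0.701, 0.701]
ft_force: [0.8, 0.4, -0.3]
gripper_width: 0.999
```

>>> drive_tool(moves=[[[0, 0, 0, 0], [0, 0, 0, 0]]])

```text
time: 14.62
position: [0.4256, 0.0772, 0.2035]
tcp_rot: [-1.455, -0.7, 0.7]
ft_force: [0.1, -0.2, 0.5]
gripper_width: 1.0
```

```bash
python3 look.py k;python3 - <<'E'
import cv2
im=cv2.imread("pics/k_w.png")[205:305,195:345]
cv2.imwrite("pics/k_z.png",cv2.resize(im,None,fx=5,fy=5,interpolation=cv2.INTER_CUBIC))
E
```

```text
14.625 [ 0.0729 -0.2343  0.5336] 1.0000854068896634 [ 0.0266  0.2607  2.0441 -0.0001  0.8369 -0.8706] (array([ 0.0217,  0.2035, -0.0902]), np.float64(69.86233599621754), array([-0.0921,  0.0107,  0.2035]))
```

View pics/k_z.png

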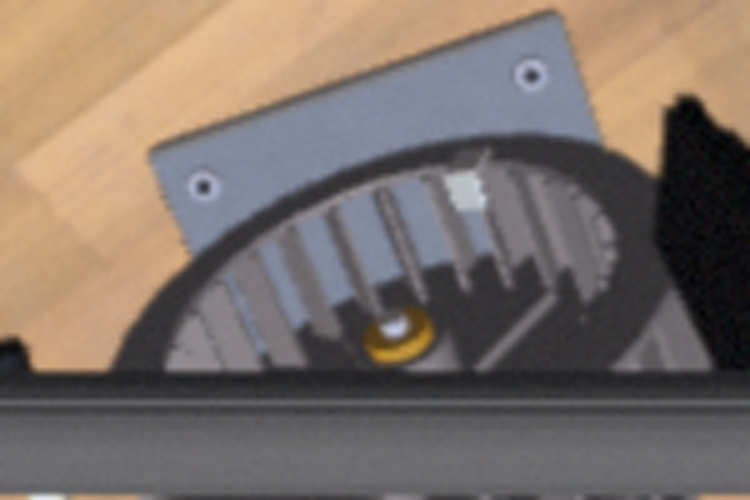

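```bash
python3 - <<'E'
from h import *
p,_=stand()
clipang('f',(298.2,235.0),p,[-.013,-.011,-.015]);clipang('k',(287.8,242.6),p,[-.013,-.011,-.015])
E
```

```text
-0.013 [-0.013  -0.0043  0.0452] r 0.04996301044891834 ang 175.05552539371632
-0.011 [-0.011  -0.0043  0.0413] r 0.053911541079971044 ang 175.37519878510923
-0.015 [-0.015  -0.0043  0.0492] r 0.046016302008518084 ang 174.68100337140922
-0.013 [-0.013   0.0217  0.0507] r 0.049350173648166754 ang -153.9582099596842
-0.011 [-0.011   0.0214  0.0468] r 0.052728253563231756 ang -156.00245557908818
-0.015 [-0.015   0.0219  0.0545] r 0.04604408381958735 ang -151.61704864245306
```

>>> drive_tool(moves=[[[0, 0, 0, 10], [0, 0, 0, 10], [0, 0, 0, 10], [0, 0, 0, 10], [0, 0, 0, 10]]])

```text
time: 15.3
position: [0.4257, 0.0772, 0.2035]
tcp_rot: [-1.571, -0.016, 0.016]
ft_force: [0.2, 0.6, 0.1]
gripper_width: 1.005
```

>>> drive_tool(moves=[[[0, 0, 0, 10], [0, 0, 0, 9.9], [0.046, 0, -0.009, 0], [0.0455, 0, -0.009, 0], [0, 0, 0, 0]]])

```text
time: 15.92
position: [0.5089, 0.03, 0.2031]
tcp_rot: [-1.556, 0.253, -0.254]
ft_force: [0.4, -0.3, 0.1]
gripper_width: 1.0
```

```bash
python3 - <<'E'
from h import *
from station import ctrl
p,_=stand();s=ctrl.state();print(s['time'],rel(s,p,[0,-.0075,.150]))
E
```

```text
15.925 (array([-0.0018,  0.0531,  0.0003]), np.float64(-0.07878019469113566), array([ 0.0018, -0.0078,  0.2031]))
```

>>> drive_tool(moves=[[[-0.0022, 0.027, 0, 0], [0, 0.026, 0, 0], [0, 0, 0, 0]]])

```text
time: 16.3
position: [0.5036, 0.0323, 0.1494]
tcp_rot: [-1.556, 0.255, -0.249]
ft_force: [0.1, 0.2, -0.3]
gripper_width: 1.0
```

>>> drive_tool(moves=[[[0, 0, 0, 0], [0, 0, 0, 0], [0, 0, 0, 0], [0, 0, 0, 0], [0, 0, 0, 0]]], fingers=1)

```text
time: 16.92
position: [0.5048, 0.032, 0.1506]
tcp_rot: [-1.556, 0.251, -0.252]
ft_force: [0.5, -0.3, 0.1]
gripper_width: 0.534
```

>>> drive_tool(moves=[[[0, 0, 0, 0], [0, 0, 0, 0], [0, 0, 0, 0]]])

```text
time: 17.3
position: [0.5069, 0.0315, 0.1508]
tcp_rot: [-1.556, 0.248, -0.255]
ft_force: [9.4, -1.9, -4.0]
gripper_width: 0.401
```

```bash
python3 - <<'E'
from h import *
from station import ctrl
p,_=stand();s=ctrl.state();print(s['time'],s['gripper_width'],s['ft_force'],rel(s,p,[0,.0075,.150]))
E
```

```text
17.3 0.4008062079857615 [ 9.4218 -1.9319 -3.995 ] (array([0.0006, 0.0008, 0.0144]), np.float64(0.0900944431151738), array([-0.0006, -0.0069,  0.1508]))
```

>>> drive_tool(moves=[[[0, -0.0004, 0.0076, 0], [0, 0.0006, 0.0076, 0], [0, 0, 0, 0], [0, 0, 0, 0]]])

```text
time: 17.8
position: [0.5117, 0.0462, 0.1508]
tcp_rot: [-1.556, 0.247, -0.255]
ft_force: [9.1, -1.6, -0.8]
gripper_width: 0.402
```

```bash
python3 - <<'E'
from h import *
from station import ctrl,vision
p,_=stand();s=ctrl.state();print(s['time'],s['gripper_width'],s['ft_force'],rel(s,p,[0,.0075,.150]))
im=vision.capture("scene")[:,:,::-1].copy();cv2.imwrite("pics/m_s.png",im)
E
```

```text
17.8 0.4016306665037577 [ 9.1372 -1.5712 -0.8431] (array([ 0.0007,  0.0008, -0.001 ]), np.float64(0.09910911779162059), array([-0.0007,  0.0085,  0.1508]))
```

View pics/m_s.png

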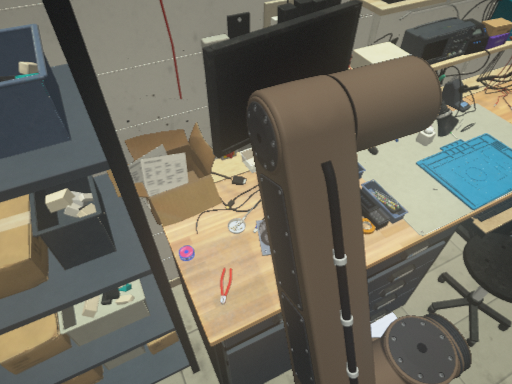

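>>> drive_tool(moves=[[[0, 0, 0, 0], [0, 0, 0, 0], [0, 0, 0, 0], [0, -0.027, 0, 0], [0, -0.026, 0, 0]]], fingers=-1)

```text
time: 18.48
position: [0.5093, 0.0465, 0.2038]
tcp_rot: [-1.556, 0.252, -0.251]
ft_force: [-0.9, -0.9, -0.3]
gripper_width: 0.866
```

>>> drive_tool(moves=[[[-0.045, 0, 0, 0], [-0.045, 0, 0, 0], [0, 0, 0, -10], [0, 0, 0, -10], [0, 0, 0, -10]]])

```text
time: 19.1
position: [0.424, 0.0749, 0.2034]
tcp_rot: [-1.565, -0.164, 0.164]
ft_force: [0.5, 0.8, -0.6]
gripper_width: 1.001
```

>>> drive_tool(moves=[[[0, 0, 0, -10], [0, 0, 0, -10], [0, 0, 0, -10], [0, 0, 0, -10], [0, 0, 0, 0]]])

```text
time: 19.73
position: [0.424, 0.0748, 0.2033]
tcp_rot: [-1.454, -0.702, 0.703]
ft_force: [0.5, 0.1, 0.2]
gripper_width: 1.001
```

```bash
python3 look.py n;python3 - <<'E'
import cv2
im=cv2.imread("pics/n_w.png")[205:305,195:345]
cv2.imwrite("pics/n_z.png",cv2.resize(im,None,fx=5,fy=5,interpolation=cv2.INTER_CUBIC))
E
```

```text
19.725 [0.4911 0.0811 0.2447] 1.0006858878949083 [ 0.021   0.2582  2.0486 -0.0001  0.8349 -0.8789] (array([ 0.0244,  0.2033, -0.09  ]), np.float64(70.01864463607315), array([-0.0929,  0.0079,  0.2033]))
```

View pics/n_z.png

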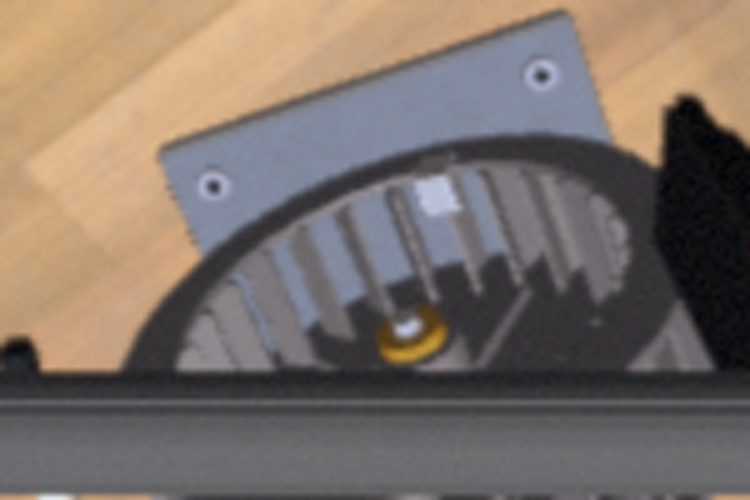

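```bash
python3 - <<'E'
from h import *
p,_=stand()
for k,uv in [('f',(298.2,235.0)),('k',(287.8,242.6)),('n',(282,243.6))]: clipang(k,uv,p,[-.013])
E
```

```text
-0.013 [-0.013  -0.0043  0.0452] r 0.04996301044891834 ang 175.05552539371632
-0.013 [-0.013   0.0217  0.0507] r 0.049350173648166754 ang -153.9582099596842
-0.013 [-0.013   0.0116  0.0467] r 0.0496659345680488 ang -166.46398231062437
```

>>> drive_tool(moves=[[[0, 0, 0, 10], [0, 0, 0, 10], [0, 0, 0, 10], [0, 0, 0, 10], [0, 0, 0, 10]]])

```text
time: 20.4
position: [0.4241, 0.0748, 0.2033]
tcp_rot: [-1.571, -0.014, 0.014]
ft_force: [0.3, 0.3, 0.1]
gripper_width: 0.998
```

>>> drive_tool(moves=[[[0, 0, 0, 10], [0, 0, 0, 10], [0.046, 0, -0.0035, 0], [0.046, 0, -0.0035, 0], [0, 0, 0, 0]]])

```text
time: 21.02
position: [0.5113, 0.0381, 0.2029]
tcp_rot: [-1.556, 0.255, -0.256]
ft_force: [0.1, 0.6, -0.5]
gripper_width: 0.999
```

```bash
python3 - <<'E'
from h import *
from station import ctrl
p,_=stand();s=ctrl.state();print(s['time'],rel(s,p,[0,-.0,.150]))
E
```

```text
21.025 (array([-0.0015,  0.0529, -0.0007]), np.float64(-0.2233714741761315), array([0.0015, 0.0007, 0.2029]))
```

>>> drive_tool(moves=[[[-0.001, 0.027, -0.001, 0], [0, 0.026, 0, 0], [0, 0, 0, 0]]])

```text
time: 21.4
position: [0.5067, 0.0388, 0.1492]
tcp_rot: [-1.556, 0.256, -0.251]
ft_force: [0.5, 0.4, 0.2]
gripper_width: 0.998
```

>>> drive_tool(moves=[[[0, 0, 0, 0], [0, 0, 0, 0], [0, 0, 0, 0], [0, 0, 0, 0], [0, 0, 0, 0]]], fingers=1)

```text
time: 22.02
position: [0.508, 0.0385, 0.1504]
tcp_rot: [-1.556, 0.251, -0.252]
ft_force: [-0.0, -0.2, -0.1]
gripper_width: 0.532
```

>>> drive_tool(moves=[[[0, 0, 0, 0], [0, 0, 0, 0], [0, 0, 0, 0]]])

```text
time: 22.4
position: [0.5091, 0.0382, 0.1504]
tcp_rot: [-1.556, 0.249, -0.254]
ft_force: [5.8, -1.1, -2.5]
gripper_width: 0.4
```

```bash
python3 - <<'E'
from h import *
from station import ctrl
p,_=stand();s=ctrl.state();print(s['time'],s['gripper_width'],s['ft_force'],rel(s,p,[0,.0,.150]))
E
```

```text
22.4 0.39973044231545307 [ 5.844  -1.0707 -2.5358] (array([ 0.0006,  0.0004, -0.0001]), np.float64(0.09217371360148478), array([-0.0006,  0.0001,  0.1504]))
```

>>> drive_tool(moves=[[[0, 0, 0.0017, 0], [0, 0, 0.0017, 0], [0, 0, 0, 0], [0, 0, 0, 0]]])

```text
time: 22.9
position: [0.5101, 0.0413, 0.1504]
tcp_rot: [-1.557, 0.249, -0.253]
ft_force: [4.1, -3.7, -2.8]
gripper_width: 0.402
```

>>> drive_tool(moves=[[[0, 0, 0, 0], [0, 0, 0, 0], [0, 0, 0, 0], [0, 0, 0, 0]]])

```text
time: 23.4
position: [0.5101, 0.0413, 0.1504]
tcp_rot: [-1.557, 0.249, -0.253]
ft_force: [4.9, -2.4, -2.4]
gripper_width: 0.402
```

```bash
python3 - <<'E'
from h import *
from station import ctrl,vision
p,_=stand();s=ctrl.state();print(s['time'],s['gripper_width'],s['ft_force'],s['moment'],s['qd'],rel(s,p,[0,.0,.150]))
im=vision.capture("wrist")[:,:,::-1].copy();cv2.imwrite("pics/q_w.png",im)
im=vision.capture("side")[:,:,::-1].copy();cv2.imwrite("pics/q_s.png",im)
E
```

```text
23.4 0.4019923107394751 [ 4.8947 -2.3646 -2.36  ] [-0.7232 -0.7862  0.1468] [ 0.0001  0.0005 -0.0011  0.     -0.0022 -0.0014] (array([ 0.0006,  0.0004, -0.0033]), np.float64(0.11129874405454487), array([-0.0006,  0.0033,  0.1504]))
```

View pics/q_w.png

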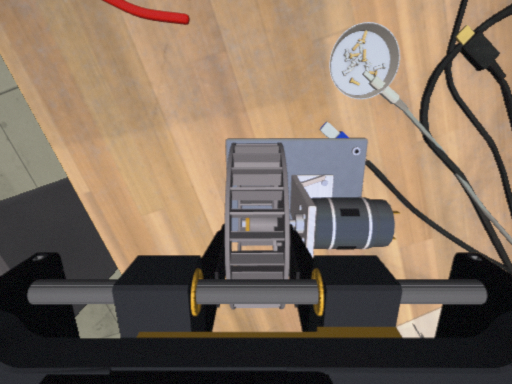

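View pics/q_s.png

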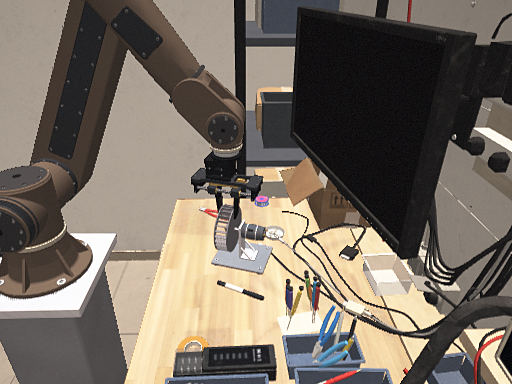

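```bash
python3 -c "
from station import job;print(job.job_done())"
```

```text
the job is handed in; nothing more can be done
None
```

The wheel's heavy side is pointing straight down, to within about 2 to 3 degrees, and the gripper is holding the rim at the top with about 15 N. I handed the job in at 23.5 s.

- **Finding the heavy side:** I turned the wheel about 95° one way and let go. It rolled back and stopped with the clip at 175° clockwise from the top (seen from the open front), about where it stood at the start. I then turned it about 110° the other way and let go, and it stopped at 206°. The middle, 190.5°, is where the clip sits when the heavy side is down; each roll stopped about 15.5° short of that.
- **Setting it:** My first turn to that angle came out at 193.5° when I let go and checked with the camera, though the arm's own movement suggested about 190°. I gripped again and turned it back by about 3.3°, measured from the arm's position.
- **Last checks:** The grip is firm, the arm is still, and the force at the wrist is about 6 N. In the last pictures, the other things I could see on the bench had not moved.
- **Not checked:** I could not see the clip after that last correction, because the arm and fingers hide the front of the wheel while it is held.
- **Disagreement:** The clip appears about 6 mm behind the front face, not on it as described. I allowed for this when reading the angles.

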